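# Close and pin the facade glue-up jig, and hold it shut

## Task

The facade panel is loaded in the glue-up jig: swing the hinged cover fully shut, then take the black-knobbed pin from its wooden stand and push it down through the hole in the cover into the bed until the knob sits on the cover. Finish while holding: keep pressing down firmly (about 10 newtons) on the cover or on the pin's knob so that the jig stays pressed shut while the glue grabs; do not let go. Leave the paint tin, the jar and the hammer where they are.

Things in the scene. Friction and masses are not known exactly. Their poses are not given: they have to be found in the camera images.
- jig: Glue-up jig screwed to the bench, plywood bed 170 x 180 x 38 mm (x, y, z), with a light stone-like house facade panel lying in its recess. Origin: centre of the underside, on the bench. x points from the front edge (with the pin hole) to the hinge edge, z up. The bed's pin hole, 15 mm wide and 26 mm deep, is at x = -55 mm, y = 0, its mouth in the bed's top at z = 38 mm.
- cover (a joint): Angle of the jig's cover, rad: 0 = fully shut, flat on the bed; grows as the cover's front edge swings up and back, to 1.75 at most; about 1.57 = upright. The stiff hinge (about 0.5 N m) leaves the cover where it is put. The cover is a pale wooden plate 150 x 180 x 12 mm, 0.3 kg, hinged along its 180 mm edge; it starts open.
- cover_hinge (a point): Middle of the hinge axis, at the cover's underside, 75 mm from the jig's origin along the jig's +x, 39 mm above the bench. The hinge axis is the jig's y. The point turns with the cover: x along the cover away from its free edge, z out of its outer face.
- cover_hole (a point): Centre of the mouth of the cover's 15 mm through hole, in the outer (top when shut) face, 130 mm from the hinge axis, 20 mm from the free edge, midway along the width. z along the hole, out of the outer face. With the cover shut it lies right above the bed's hole, 51 mm above the bench.
- cover_face (a point): A point on the cover's outer face suited to pushing it shut: 105 mm from the hinge axis, midway along the width, 25 mm from the hole. z points out of the outer face.
- stand: Dark wooden block 70 x 70 x 50 mm, fixed to the bench, with a 15 mm hole, 46 mm deep, in the middle of its top, where the pin stands at the start. Origin: centre of its underside.
- pin: Locking pin, 0.09 kg: steel shank 12 mm thick and 34 mm long, its lowest 8 mm tapering to 6 mm, under a round black knob 26 mm across and 34 mm tall. Origin: centre of the knob's underside, where the shank begins; z points up along the pin. At the start it stands upright and loose in the stand, its knob's underside on the stand's top. Fully home in the shut jig, the knob sits on the cover and the origin is at cover_hole.
- pin_tip (a point): Lower end of the pin's shank, 34 mm below the pin's origin.
- tin: Bystander: grey paint tin, 78 mm across, 80 mm tall. Origin: centre of its underside. It and the stand are on opposite sides of the jig, either way round.
- jar: Bystander: small jar, 56 mm across, 75 mm tall, beyond the jig to the left. Origin: centre of its underside.
- hammer: Bystander: hammer lying on the bench beyond the jig to the right. Origin: about its middle, on the bench.
There are look-alikes about, which are no part of the job. There is more than one size of the pin; the job needs the middle-sized. Leave any orange or pink look-alike of the jig alone.

How it is judged:
By the outcome, as a careful person would: the job done as asked, in the order asked, and still so for the second after the job is handed in, while the arm keeps its last pose, push and grip.
It also fails if it takes over 58 s, if anything falls off the work surface, if the arm or the gripper's body presses on something with over 40 N, if the wrist force passes 120 N, or if a joint passes its speed limit or range.

## Robot

A 7-joint arm with a two-finger parallel gripper is mounted at the origin on the work surface. World frame = base frame: x ahead of the robot, y to its left, z up, the work surface at z = 0. Lengths are in m, angles in rad, forces in N, time in s.
With the tool pointing down it reaches from about 0.4 to 0.75 m from the base axis. Payload 19.5 kg.
Tool frame: the origin (TCP) lies midway between the tips of the shut fingers; the grasp point (between the pads) lies 19 mm behind it; z points along the fingers, y is the direction in which the jaws open and shut (so a half turn about z gives the same grasp; the last joint's range is limited). The gripper opens to 85 mm and grips with 20 to 120 N. Pads are 22 mm wide; open, the fingers measure 114 mm over their backs; the gripper's body (76 mm by 85 mm) begins 54 mm behind the grasp point. The pads swing forward as they close: fully open they stand 13 mm farther back than shut.
Start: joints at [-1.349, 0.707, -0.028, 1.485, 0.022, 0.951, -0.075], TCP at [0.15, 0.555, 0.231] pointing down, gripper open.
Joint ranges: [-2.71, 2.71], [-0.32, 2.16], [-1.57, 1.52], [0, 2.45], [-1.46, 4.6], [0, 2.02], [-2.83, 2.83]. Speed limits (rad/s): [1.89, 1.89, 2.57, 2.57, 3.01, 3.01, 3.01].

## Interface

Orientations are given as a unit quaternion [w, x, y, z].
In Python, from bench import r gives the robot as it stands.
- The arm moves only by the tool jog_arm, never from a script. Its argument "commands" is a list of rows, each a list of 5 numbers: the shift along the tool's x, y, z in m, then the turn about the tool's z in degrees, then the closure, from 0 (fully open) to 1 (shut). A call has 1 to 10 rows; each row shifts and turns the commanded pose from where the row before left it, along the tool's axes as they then stand; what a row does not reach is not made up. A row lasts 1/12 s, in which the tool goes at most 41.7 mm and 7.16 degrees, less where a joint would pass 70% of its speed; a pose out of reach is approached as far as the arm can. A call with a gripper value outside its range is refused whole. The fingers move at their own pace and stop on an object; "squeeze" is the grip in N (left out, the last holds). Time passes only in rows, so rows that do not move let the fingers close. It gives the time, the measured TCP pose, the force and the opening at its end, in the units of the state.
- r.observe(): the state, without advancing time (a new reading comes with each control period).
- r.snapshot(name): name is "scene" or "side" or "wrist"; returns (picture, depth): 400x640x3 uint8, red, green, blue; 400x640 float32, m along the optical axis (not along the pixel's ray), 0 where there is no reading.
- r.get_calibration(name): a dict with "camera_matrix" (3x3 intrinsics, pixels), "pose" (4x4, takes a point from camera to world coordinates). Camera axes: x right, y down, z forward; pixel columns grow to the right and rows downward; lengths in m; the calibration is good to about 2 mm. The wrist camera is an equidistant fisheye: a pixel r from the principal point sees the ray r / f radians off the axis. A picture is of the moment at which its call begins: read the wrist's pose just before it. get_calibration takes no time and is no camera call; for the wrist camera it gives the pose at the moment of the call.
- r.hand_in(): hands the job in, once; it reports no verdict.
The state is a dict: "t": time; "qpos": joint angles; "dq": joint speeds; "joint_torque": joint torques, N m; "ee_pos": TCP position; "ee_rot": TCP orientation; "wrist_force": force on the tool from outside, world axes, zero at the start; "ft_torque": the same for the moment, N m; "grip_width": finger opening in m.
Only numpy, scipy, OpenCV 4.12 (cv2) and the standard library are available. Lean on these libraries where they do the work, as an engineer would, in place of code of your own. Each camera call takes 0.05 s, during which the arm holds its last target. There are 200 camera calls.

## Working session

There is one attempt and no reset: what is moved stays moved. The work goes in short steps, Python scripts to look and compute and a tool call to move; the robot and the scene stay as the last step left them, time stands still between calls to the robot, and variables do not carry over. Pictures are saved under pics/ and viewed, about 8 in all and at most 12, crops included, and the job is handed in when it is done.

Besides the shell and the picture viewer there is one more tool, called after "Request:" as a command line: name --pt "numbers of a row" for each row, then --argument value for the rest. jog_arm: Moves the arm, as the interface text tells. Its arguments: {"type":"object","properties":{"commands":{"type":"array","items":{"type":"array","items":{"type":"number"}}},"squeeze":{"type":"number"}},"required":["commands"]}

```bash
ls; mkdir -p pics; cat > h.py <<'E'
import numpy as np, cv2
from bench import r
def snap(n,f):
    c=r.get_calibration(n); p,d=r.snapshot(n)
    cv2.imwrite(f'pics/{f}.png',p[:,:,::-1]); np.savez(f'pics/{f}.npz',p=p,d=d,K=c['camera_matrix'],T=c['pose'])
def pt(f,u,v,z=None):
    q=np.load(f'pics/{f}.npz');K,T,d=q['K'],q['T'],q['d']
    ray=np.array([(u-K[0,2])/K[0,0],(v-K[1,2])/K[1,1],1.])
    if z is None:
        w=d[int(v)-1:int(v)+2,int(u)-1:int(u)+2]; dd=np.median(w[w>0])
    else:
        R=T[:3,:3]@ray; dd=(z-T[2,3])/R[2]
    return (T[:3,:3]@(ray*dd)+T[:3,3]).round(4)
E
python3 - <<'E'
from h import *
snap('scene','s1'); snap('side','d1')
a=cv2.imread('pics/s1.png');b=cv2.imread('pics/d1.png')
print(r.observe())
for n in('s1','d1'):
    q=np.load(f'pics/{n}.npz');print(q['K'],q['T'].round(3))
E
```

```text
pics
{'t': 0.1, 'qpos': array([-1.34869996,  0.70699301, -0.02760633,  1.48495583,  0.02198747,
        0.95088764, -0.07550566]), 'dq': array([ 7.49217564e-04, -5.81300392e-04,  9.75515710e-04, -7.74009588e-05,
        7.97144801e-05, -1.61898764e-03, -3.59999697e-04]), 'joint_torque': array([ 2.30750651e-03, -8.84309149e+01,  1.23635396e+00, -2.36459148e+01,
        1.70104805e-02,  4.91168874e-03, -4.50536879e-05]), 'ee_pos': array([0.14987057, 0.55488399, 0.23090088]), 'ee_rot': array([-4.97803387e-05,  1.31526831e-01,  9.91312499e-01, -4.68253035e-04]), 'wrist_force': array([ 0.47112873,  0.30155228, -0.18134263]), 'ft_torque': array([-0.03138675,  0.0230835 ,  0.01349871]), 'grip_width': 0.08545393687382344}
[[514.85078009   0.         323.46471008]
 [  0.         514.85078009 204.08923895]
 [  0.           0.           1.        ]] [[-0.026  0.58  -0.814  1.7  ]
 [ 0.999  0.033 -0.009 -0.032]
 [ 0.022 -0.814 -0.581  0.869]
 [ 0.     0.     0.     1.   ]]
[[412.45713367   0.         322.2010463 ]
 [  0.         412.45713367 196.95405669]
 [  0.           0.           1.        ]] [[ 0.923 -0.302  0.237  0.326]
 [-0.384 -0.718  0.581 -0.532]
 [-0.005 -0.628 -0.779  0.736]
 [ 0.     0.     0.     1.   ]]
```

View pics/s1.png

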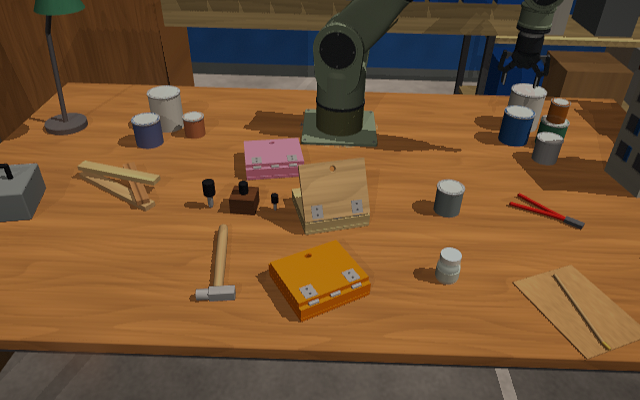

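View pics/d1.png

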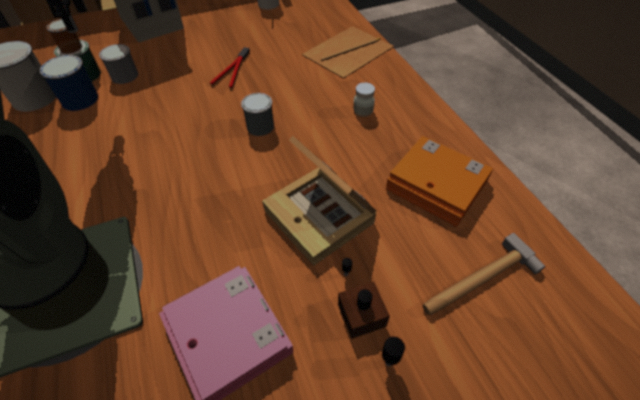

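The scene view shows the jig with its pale cover open at (335,200). There are three black-knobbed pins: a large one at (209,190), one in the dark stand at (243,190) and a small one at (275,199). The one in the stand is the middle-sized and fits the description. The pink and orange jigs are look-alikes. I'll confirm this in one enlarged crop.

```bash
python3 - <<'E'
import cv2,numpy as np
a=cv2.imread('pics/s1.png')[150:240,190:390];b=cv2.imread('pics/d1.png')[130:370,250:410]
a=cv2.resize(a,None,fx=2.5,fy=2.5,interpolation=3);b=cv2.resize(b,None,fx=2.5,fy=2.5,interpolation=3)
c=np.zeros((600,800,3),np.uint8)
c[:600,:400]=b; 
a=cv2.resize(cv2.imread('pics/s1.png')[150:240,190:290],None,fx=4,fy=4,interpolation=3);c[:360,400:]=a
a=cv2.resize(cv2.imread('pics/s1.png')[150:240,280:380],None,fx=2.6,fy=2.6,interpolation=3);c[362:362+234,400:660]=a
cv2.imwrite('pics/c1.png',c)
E
```

```text
(no output)
```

View pics/c1.png

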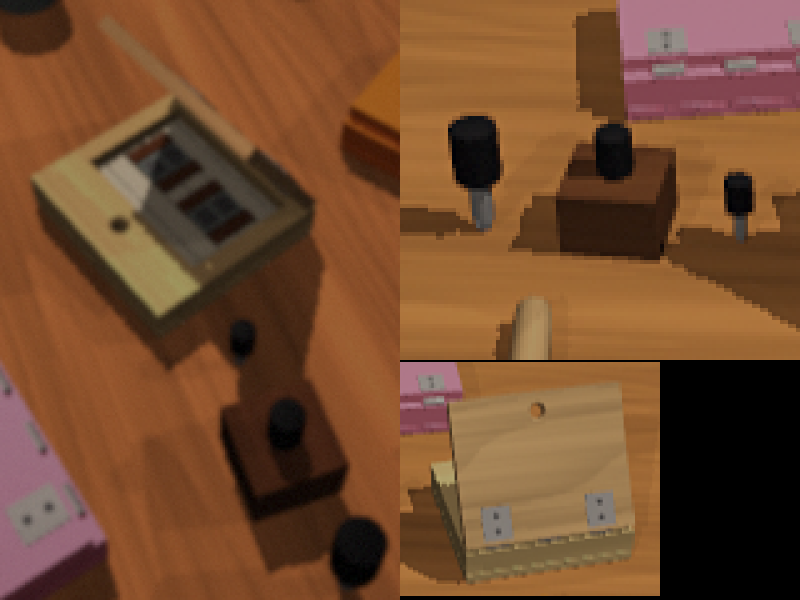

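The crop confirms it: the middle-sized pin is in the stand, with its knob at side pixel (365,295). The bed hole is at side (297.6,220) and the cover hole at scene (333,168.5).

```bash
python3 - <<'E'
from h import *
for n,u,v,z in[('hole',297.6,220,.038),('FL',264,202,.038),('FR',313.2,258.8,.038),('BR',375.2,212,.038),('knobtop',364.8,294.8,.084)]:
    print(n,pt('d1',u,v,z),pt('d1',u,v))
print('near hole depth',pt('d1',303,228),pt('d1',290,213))
print('knob scene',pt('s1',243.5,183,.084), 'standcorners',pt('s1',249+10,187,.05))
for u,v in[(304,172),(360,165),(333,180),(345,198),(305,200)]:print('cover',pt('s1',u,v))
print('coverhole', pt('s1',329,170),pt('s1',338,168))
E
```

```text
hole [ 0.468  -0.0475  0.038 ] [ 0.4711 -0.0367  0.0225]
FL [0.4178 0.0252 0.038 ] [0.4181 0.0274 0.0353]
FR [ 0.4636 -0.146   0.038 ] [ 0.4661 -0.1388  0.0249]
BR [ 0.6263 -0.0914  0.038 ] [ 0.6267 -0.0907  0.0369]
knobtop [ 0.5096 -0.2707  0.084 ] [ 0.5101 -0.2699  0.0821]
near hole depth [ 0.4712 -0.0706  0.0378] [ 0.4596 -0.0238  0.0373]
knob scene [ 0.5127 -0.2676  0.084 ] standcorners [ 0.4794 -0.2306  0.05  ]
cover [ 0.5614 -0.0973  0.1566]
cover [0.518  0.05   0.1571]
cover [ 0.5553 -0.0209  0.1308]
cover [0.5753 0.0126 0.0881]
cover [ 0.6    -0.0925  0.0947]
coverhole [ 0.5423 -0.0324  0.1533] [ 0.5359 -0.0087  0.1564]
```

Request:
jog_arm --pt "-0.0288 -0.0215 0 0 1" --pt "-0.0288 -0.0215 0 0 1" --pt "-0.0288 -0.0215 0 0 1" --pt "-0.0288 -0.0215 0 0 1" --pt "-0.0288 -0.0215 0 0 1" --pt "-0.0288 -0.0215 0 0 1" --pt "-0.0288 -0.0215 0 0 1" --pt "-0.0288 -0.0215 0 0 1" --pt "-0.0288 -0.0215 0 0 1" --pt "-0.0288 -0.0215 0 0 1" --squeeze 40

```text
t: 0.93
ee_pos: [0.3726, 0.2708, 0.2312]
ee_rot: [-0.0, 0.131, 0.991, -0.0]
wrist_force: [0.1, 0.1, -0.4]
grip_width: 0.0001
```

Request:
jog_arm --pt "-0.0288 -0.0215 0 0 1" --pt "-0.0288 -0.0215 0 0 1" --pt "-0.0288 -0.0215 0 0 1" --pt "-0.0288 -0.0215 0 0 1" --pt "-0.0288 -0.0215 0 0 1" --pt "-0.0288 -0.0215 0 0 1" --pt "-0.0288 -0.0215 0 0 1" --pt "-0.0288 -0.0215 0 0 1" --pt "-0.0288 -0.0215 0 0 1" --pt "-0.0288 -0.0215 0 0 1"

```text
t: 1.77
ee_pos: [0.5946, -0.012, 0.2312]
ee_rot: [-0.0, 0.132, 0.991, -0.0]
wrist_force: [0.3, 0.6, 0.3]
grip_width: -0.0002
```

Request:
jog_arm --pt "0 0 0 -6.3 1" --pt "0 0 0 -6.3 1" --pt "0 0 0 -6.3 1" --pt "0 0 0 -6.3 1" --pt "0 0 0 -6.3 1" --pt "0 0 0 0 1"

```text
t: 2.27
ee_pos: [0.5938, -0.0105, 0.231]
ee_rot: [-0.0, -0.145, 0.989, 0.0]
wrist_force: [0.9, 0.4, -0.2]
grip_width: 0.0
```

```bash
python3 - <<'E'
from h import *
snap('side','d2');snap('wrist','w2');o=r.observe();print({k:o[k] for k in('t','ee_pos','ee_rot','wrist_force','grip_width','qpos')})
from scipy.spatial.transform import Rotation as R
w,x,y,z=o['ee_rot'];M=R.from_quat([x,y,z,w]).as_matrix();print(M.round(3))
c=np.load('pics/w2.npz');print(c['K'],c['T'].round(3))
a=cv2.imread('pics/d2.png')[100:340,200:440];b=cv2.imread('pics/w2.png')
cv2.imwrite('pics/c2.png',np.hstack([cv2.resize(a,(400,400)),b[:,120:520]]))
for n,u,v,zz in[('small',347,265,.05),('big',393,350,.08)]:print(n,pt('d1',u,v),pt('d1',u,v,zz))
E
```

```text
{'t': 2.3667, 'ee_pos': array([ 0.59376372, -0.0103682 ,  0.23111419]), 'ee_rot': array([-2.29068277e-04, -1.40477876e-01,  9.90083789e-01,  6.93320100e-05]), 'wrist_force': array([ 0.39363554, -0.836943  , -0.27580684]), 'grip_width': 0.00011788590771918454, 'qpos': array([ 0.10826019,  0.74699712, -0.3009841 ,  1.4057937 ,  0.23776797,
        1.02490007,  1.61174079])}
[[-0.961 -0.278 -0.   ]
 [-0.278  0.961  0.   ]
 [ 0.     0.    -1.   ]]
[[309.70691629   0.         318.11188696]
 [  0.         309.70691629 198.56556863]
 [  0.           0.           1.        ]] [[-0.28   0.918  0.281  0.523]
 [ 0.96   0.267  0.083 -0.03 ]
 [ 0.001  0.293 -0.956  0.374]
 [ 0.     0.     0.     1.   ]]
small [ 0.5146 -0.1905  0.0517] [ 0.515  -0.1897  0.05  ]
big [ 0.508  -0.372   0.0874] [ 0.5101 -0.3702  0.08  ]
```

View pics/c2.png

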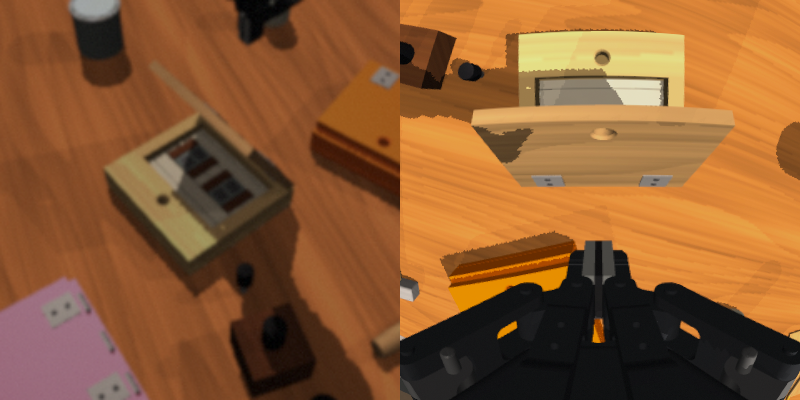

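The side and wrist views show the jig upright in the wrist picture: cover open about 60°, cover hole at wrist (323,133), bed hole at (322,58). The tool is behind the cover with its axes along the jig's, so I'll push the cover shut along its arc.

Request:
jog_arm --pt "0 0 0.04 0 1" --pt "0.013 0 0.041 0 1" --pt "0.008 0 0.007 0 1" --pt "0.008 0 0.007 0 1" --pt "0.008 0 0.0045 0 1" --pt "0.008 0 0.0045 0 1" --pt "0.0072 0 0.0057 0 1" --pt "0.0072 0 0.0058 0 1"

```text
t: 3.03
ee_pos: [0.5374, -0.0268, 0.1172]
ee_rot: [0.001, -0.14, 0.99, -0.0]
wrist_force: [2.4, 1.1, 3.0]
grip_width: 0.0002
```

Request:
jog_arm --pt "0.006 0 0.007 0 1" --pt "0.006 0 0.007 0 1" --pt "0.005 0 0.0077 0 1" --pt "0.005 0 0.0078 0 1" --pt "0.0033 0 0.0085 0 1" --pt "0.0032 0 0.0085 0 1" --pt "0.002 0 0.006 0 1" --pt "0.002 0 0.006 0 1" --pt "0 0 0.004 0 1" --pt "0 0 0.002 0 1"

```text
t: 3.87
ee_pos: [0.5057, -0.0363, 0.0521]
ee_rot: [-0.001, -0.142, 0.99, -0.0]
wrist_force: [-2.2, -1.2, 2.7]
grip_width: 0.0001
```

Request:
jog_arm --pt "0 0 0.001 0 1" --pt "0 0 0.001 0 1" --pt "0 0 0.001 0 1" --pt "0 0 0 0 1" --pt "0 0 0 0 1"

```text
t: 4.28
ee_pos: [0.5059, -0.0362, 0.0508]
ee_rot: [0.0, -0.142, 0.99, -0.0]
wrist_force: [-9.4, -0.9, 32.1]
grip_width: -0.0002
```

Request:
jog_arm --pt "0 0 -0.003 0 1" --pt "0 0 -0.03 0 1" --pt "0 0 -0.04 0 1" --pt "0 0 -0.04 0 1" --pt "0 0 -0.04 0 1" --pt "0.01 -0.0375 0 0 0.4" --pt "0.01 -0.0375 0 0 0.4" --pt "0.01 -0.0375 0 0 0.4" --pt "0.01 -0.0375 0 0 0.4" --pt "0.01 -0.0375 0 0 0.4"

```text
t: 5.12
ee_pos: [0.5109, -0.232, 0.203]
ee_rot: [0.0, -0.142, 0.99, -0.0]
wrist_force: [0.2, 0.9, 0.1]
grip_width: 0.0515
```

Request:
jog_arm --pt "0.01 -0.0375 0 0 0.4" --pt "0 0 0 0 0.4" --pt "0 0 0 0 0.4" --pt "0 0 0 0 0.4"

```text
t: 5.45
ee_pos: [0.5122, -0.2683, 0.2027]
ee_rot: [0.0, -0.143, 0.99, 0.0]
wrist_force: [0.3, 0.1, 0.0]
grip_width: 0.0515
```

```bash
python3 - <<'E'
from h import *
snap('wrist','w3');snap('side','d3');o=r.observe();print(o['t'],o['ee_pos'],o['grip_width'])
a=cv2.imread('pics/d3.png')[130:330,230:430];b=cv2.imread('pics/w3.png')
cv2.imwrite('pics/c3.png',np.hstack([cv2.resize(a,(400,400)),b[:,120:520]]))
E
```

```text
5.55 [ 0.51236806 -0.26774634  0.20286561] 0.05118167586983303
```

View pics/c3.png

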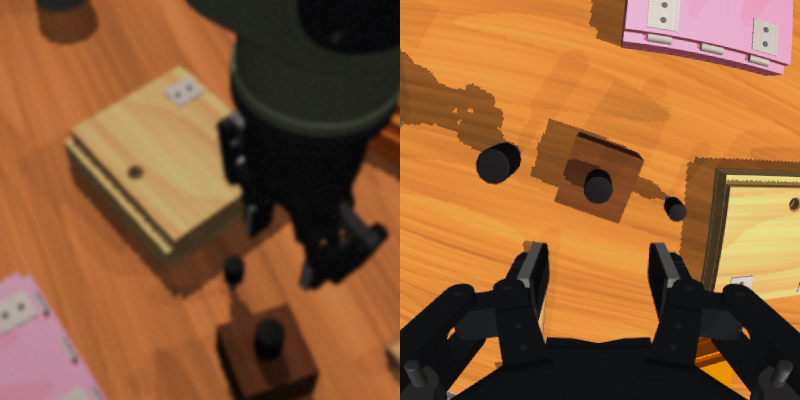

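The cover is shut, with its hole at side pixel (297.5,216). The wrist view shows the knob top at wrist (318,187), centred between the pads, with the small pin to its right at (395,208) and the cover hole at (515,203).

```bash
cat >> h.py <<'E'
def wpt(f,u,v,z):
    q=np.load(f'pics/{f}.npz');K,T=q['K'],q['T']
    a=np.array([u-K[0,2],v-K[1,2]]);n=np.hypot(*a);th=n/K[0,0]
    ray=T[:3,:3]@np.r_[np.sin(th)*a/max(n,1e-9),np.cos(th)]
    return (T[:3,3]+ray*(z-T[2,3])/ray[2]).round(4)
E
python3 - <<'E'
from h import *
print('knob',wpt('w3',318,187,.084),'hole wrist',wpt('w3',515,203,.051),'hole side',pt('d3',297.5,216,.051),'bedhole w2',wpt('w2',322,58,.038),'small',wpt('w3',395,208,.05))
print(pt('d3',303,222),pt('d3',285,208),pt('d3',318,235))
E
```

```text
knob [ 0.5079 -0.2686  0.084 ] hole wrist [ 0.4687 -0.0418  0.051 ] hole side [ 0.4687 -0.0469  0.051 ] bedhole w2 [ 0.4706 -0.0408  0.038 ] small [ 0.5155 -0.1838  0.05  ]
[ 0.4738 -0.0651  0.0504] [ 0.452  -0.0163  0.0495] [ 0.4903 -0.1055  0.0493]
```

Request:
jog_arm --pt "0.0028 -0.001 0.035 0 0.4" --pt "0 0 0.04 0 0.4" --pt "0 0 0.035 0 0.4" --pt "0 0 0.025 0 0.4" --pt "0 0 0.015 0 0.4" --pt "0 0 0 0 1" --pt "0 0 0 0 1" --pt "0 0 0 0 1" --pt "0 0 0 0 1" --pt "0 0 0 0 1" --squeeze 50

```text
t: 6.38
ee_pos: [0.51, -0.2708, 0.0537]
ee_rot: [0.001, -0.142, 0.99, -0.0]
wrist_force: [-0.1, -0.0, -1.3]
grip_width: 0.0245
```

Request:
jog_arm --pt "0 0 -0.01 0 1" --pt "0 0 -0.03 0 1" --pt "0 0 -0.03 0 1" --pt "0 0 -0.03 0 1" --pt "0 0 0 0 1" --pt "0 0 0 0 1"

```text
t: 6.88
ee_pos: [0.5101, -0.271, 0.1547]
ee_rot: [0.001, -0.142, 0.99, -0.001]
wrist_force: [-0.2, 0.2, -2.1]
grip_width: 0.025
```

```bash
python3 - <<'E'
from h import *
snap('wrist','w4');snap('side','d4');o=r.observe();print(o['t'],o['ee_pos'],o['grip_width'],o['wrist_force'])
a=cv2.imread('pics/d4.png')[130:330,230:430];b=cv2.imread('pics/w4.png')
cv2.imwrite('pics/c4.png',np.hstack([cv2.resize(a,(400,400)),b[:,200:600]]))
E
```

```text
6.9833 [ 0.50925333 -0.27054439  0.15245333] 0.02449786451028245 [ 0.8340171  -0.04830177 -1.62929079]
```

View pics/c4.png

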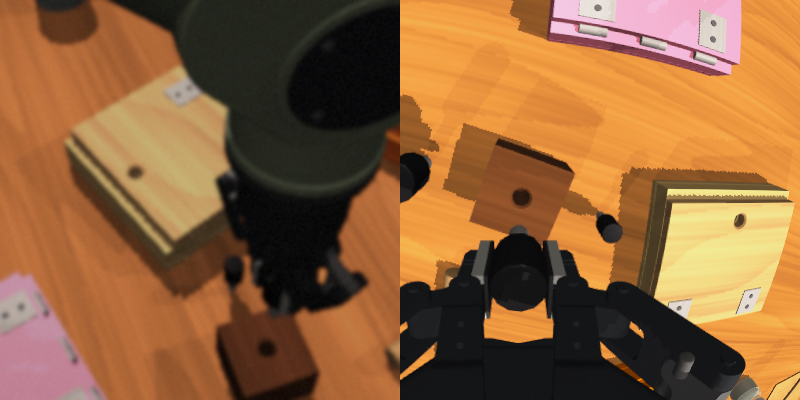

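The side and wrist views show the pin held upright with its tip at wrist (317,232). The stand hole at (321,197) is empty and the cover hole is at (540,220). Next I go above the cover hole and look from close by.

Request:
jog_arm --pt "-0.004 0.038 0 0 1" --pt "-0.004 0.038 0 0 1" --pt "-0.004 0.038 0 0 1" --pt "-0.004 0.038 0 0 1" --pt "-0.004 0.038 0 0 1" --pt "-0.004 0.038 0 0 1" --pt "0 0 0 0 1" --pt "0 0 0.03 0 1" --pt "0 0 0 0 1" --pt "0 0 0 0 1"

```text
t: 7.82
ee_pos: [0.4674, -0.0451, 0.1218]
ee_rot: [-0.002, -0.143, 0.99, 0.0]
wrist_force: [-0.4, 0.3, -0.7]
grip_width: 0.0245
```

```bash
python3 - <<'E'
from h import *
snap('wrist','w5');snap('side','d5');o=r.observe();print(o['t'],o['ee_pos'],o['grip_width'],o['wrist_force'])
a=cv2.imread('pics/d5.png')[150:250,250:350];b=cv2.imread('pics/w5.png')[130:290,240:400]
cv2.imwrite('pics/c5.png',np.hstack([cv2.resize(a,(400,400),interpolation=3),cv2.resize(b,(400,400),interpolation=3)]))
E
```

```text
7.9167 [ 0.46827613 -0.04542358  0.12307513] 0.024427337335716396 [-0.76083486  1.07841112 -1.28287757]
```

View pics/c5.png

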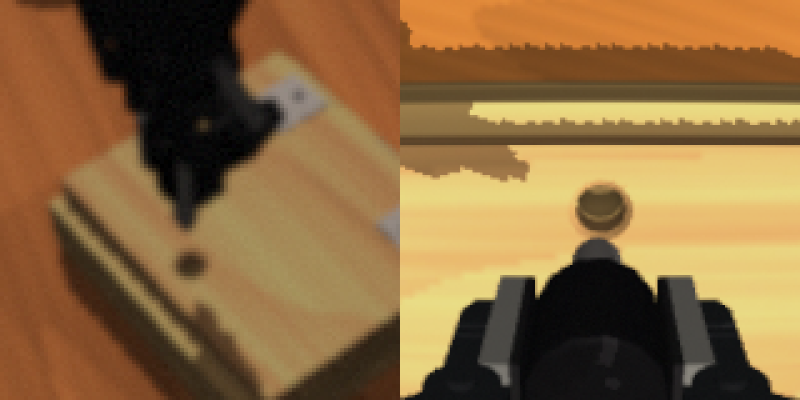

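The wrist view shows the hole at (321.2,212.8) and the pin tip at about (318.8,228). In the side view the hole is at (297.5,216) and the tip at (296.5,205.5).

```bash
python3 - <<'E'
from h import *
print('wrist hole',wpt('w5',321.2,212.8,.051),'tip',wpt('w5',318.8,228,.085))
print('side hole',pt('d5',297.5,216,.051),'tip',pt('d5',296.3,204.8,.085))
T=np.load('pics/w5.npz')['T'];print(T.round(3))
J=np.array([[-.961,-.278],[-.278,.961]])
for h,t in((wpt('w5',321.2,212.8,.051),wpt('w5',318.8,228,.085)),(pt('d5',297.5,216,.051),pt('d5',296.3,204.8,.085))):print('tool shift',J.T@(h-t)[:2])
E
```

```text
wrist hole [ 0.4687 -0.0413  0.051 ] tip [ 0.4674 -0.0437  0.085 ]
side hole [ 0.4687 -0.0469  0.051 ] tip [ 0.469  -0.0441  0.085 ]
[[-0.282  0.918  0.278  0.397]
 [ 0.96   0.269  0.083 -0.065]
 [ 0.002  0.29  -0.957  0.265]
 [ 0.     0.     0.     1.   ]]
tool shift [-0.0019165  0.001945 ]
tool shift [ 0.0010667 -0.0026074]
```

The two cameras disagree by about 2 mm, so I'll go down to just above the hole and look again, where the parallax error vanishes.

Request:
jog_arm --pt "-0.0005 0.001 0.014 0 1" --pt "0 0 0.013 0 1" --pt "0 0 0 0 1" --pt "0 0 0 0 1" --pt "0 0 0 0 1"

```text
t: 8.33
ee_pos: [0.4688, -0.0442, 0.0965]
ee_rot: [0.0, -0.142, 0.99, -0.0]
wrist_force: [0.1, 1.0, -1.3]
grip_width: 0.0247
```

```bash
python3 - <<'E'
from h import *
snap('wrist','w6');snap('side','d6');o=r.observe();print(o['t'],o['ee_pos'],o['grip_width'],o['wrist_force'])
a=cv2.imread('pics/d6.png')[175:235,265:325];b=cv2.imread('pics/w6.png')[180:260,280:360]
cv2.imwrite('pics/c6.png',np.hstack([cv2.resize(a,(400,400),interpolation=3),cv2.resize(b,(400,400),interpolation=3)]))
E
```

```text
8.4333 [ 0.46882351 -0.04415302  0.09645604] 0.0245832143737049 [ 0.31554731 -0.24869682 -0.53096328]
```

View pics/c6.png

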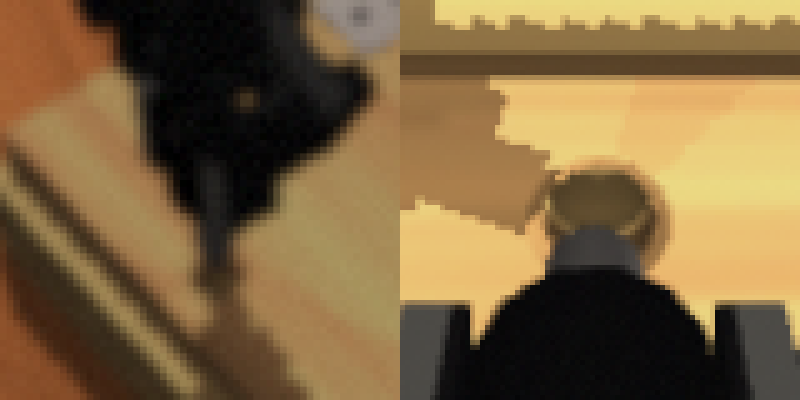

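The wrist close-up shows the hole centred at zoom (608,219) and the tip at (596,250), which projects to about (596,223) on the cover. That leaves about 1.3 mm to go along +y and x is fine. I'll correct and insert while watching the force.

Request:
jog_arm --pt "0.0004 0.0012 0 0 1" --pt "0 0 0.005 0 1" --pt "0 0 0.005 0 1" --pt "0 0 0.004 0 1" --pt "0 0 0 0 1"

```text
t: 8.85
ee_pos: [0.4674, -0.0429, 0.0807]
ee_rot: [-0.001, -0.143, 0.99, 0.0]
wrist_force: [0.0, 0.3, 0.1]
grip_width: 0.0245
```

Request:
jog_arm --pt "0 0 0.004 0 1" --pt "0 0 0.004 0 1" --pt "0 0 0.004 0 1" --pt "0 0 0 0 1"

```text
t: 9.18
ee_pos: [0.4675, -0.0429, 0.0688]
ee_rot: [-0.0, -0.143, 0.99, 0.0]
wrist_force: [0.5, 0.1, -1.3]
grip_width: 0.0246
```

Request:
jog_arm --pt "0 0 0.004 0 1" --pt "0 0 0.004 0 1" --pt "0 0 0.003 0 1" --pt "0 0 0 0 1" --pt "0 0 0.002 0 1" --pt "0 0 0 0 1"

```text
t: 9.68
ee_pos: [0.4677, -0.0429, 0.0564]
ee_rot: [-0.0, -0.143, 0.99, -0.0]
wrist_force: [-0.1, -0.2, -1.0]
grip_width: 0.0245
```

Request:
jog_arm --pt "0 0 0.001 0 1" --pt "0 0 0.001 0 1" --pt "0 0 0 0 1" --pt "0 0 0 0 1"

```text
t: 10.02
ee_pos: [0.4678, -0.0429, 0.0546]
ee_rot: [-0.0, -0.143, 0.99, -0.0]
wrist_force: [-0.3, 0.2, -1.7]
grip_width: 0.0247
```

Request:
jog_arm --pt "0 0 0.0005 0 1" --pt "0 0 0.0005 0 1" --pt "0 0 0 0 1" --pt "0 0 0 0 1"

```text
t: 10.35
ee_pos: [0.4678, -0.043, 0.0541]
ee_rot: [0.0, -0.143, 0.99, -0.0]
wrist_force: [-2.7, -0.2, 13.5]
grip_width: 0.0244
```

Request:
jog_arm --pt "0 0 -0.0002 0 1" --pt "0 0 0 0 1" --pt "0 0 0 0 1" --pt "0 0 0 0 1" --pt "0 0 0 0 1" --pt "0 0 0 0 1"

```text
t: 10.85
ee_pos: [0.4678, -0.043, 0.0542]
ee_rot: [0.0, -0.142, 0.99, -0.0]
wrist_force: [-1.6, 0.3, 9.8]
grip_width: 0.0243
```

```bash
python3 - <<'E'
from h import *
snap('side','d7');snap('wrist','w7');snap('scene','s7')
a=cv2.imread('pics/d7.png')[150:270,240:360];b=cv2.imread('pics/w7.png')[130:290,240:400];c=cv2.imread('pics/s7.png')[120:260,180:480]
g=np.zeros((600,800,3),np.uint8);g[:300,:300]=cv2.resize(a,(300,300));g[:300,300:600]=cv2.resize(b,(300,300));g[300:580,:600]=cv2.resize(c,(600,280))
cv2.imwrite('pics/c7.png',g)
for i in range(3):
    o=r.observe();print(o['t'],o['ee_pos'],o['wrist_force']);r.snapshot('wrist')
E
```

```text
11.0 [ 0.46784208 -0.04296239  0.05419504] [-2.27385838 -0.29572766 10.35904604]
11.05 [ 0.46781525 -0.0429731   0.05418309] [-0.84488935  0.26462384  9.99626241]
11.1 [ 0.46785766 -0.04295385  0.05418277] [-0.90103218  0.14211683 10.27244977]
```

View pics/c7.png

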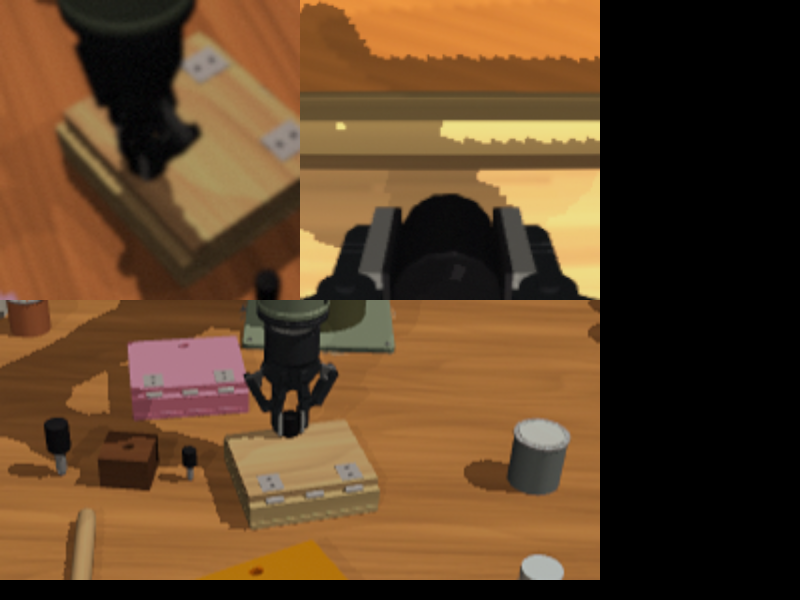

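The final views show the cover flat on the bed and the knob seated on it between the pads at wrist (318,245). The other pins, the tin and the jar have not moved. The downward push is steady at about 10 N.

```bash
python3 -c "
from bench import r
print(r.hand_in())"
```

```text
the job is handed in; nothing more can be done
None
```

The jig is shut and pinned, and I handed the job in at about 11 s with the gripper still holding the pin and pressing down.

- **Cover:** I pushed it shut along its arc. The tool stopped at 51 mm, the cover's shut height, and the force rose to 32 N at that point before I backed off.
- **Pin:** I took the middle-sized pin from the stand. It went through the cover into the bed with no side force. It stopped with the tool within 0.5 mm of the height expected for a seated knob.
- **Hold:** The last readings show a steady push of 10.0–10.4 N down on the pin, still gripped.
- **Bystanders:** In the last picture the tin, jar, look-alike pins and visible part of the hammer handle look unmoved. The hammer's head was outside that crop, but the arm never went near it.
- **Disagreement:** The side and wrist cameras differed by up to 6 mm in y on where the hole was. I settled it with a close look just above the hole and a correction of about 1.2 mm.

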